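# Open the prep-board clamp for the big tub

## Robot

A 6-joint arm with a two-finger parallel gripper is mounted at the origin on the work surface. World frame = base frame: x ahead of the robot, y to its left, z up, the work surface at z = 0. Lengths are in m, angles in rad, forces in N, time in s.
With the tool pointing down it reaches from about 0.25 to 0.775 m from the base axis. Payload 4 kg.
Tool frame: the origin (TCP) lies on the centre line of the jaws, within the pads' length; the fingertips stand r.nose_length ahead of it and the grasp point (between the pads) lies 11 mm behind it (r.nose_length is the distance from the TCP to the fingertips, in m); z points along the fingers, y is the direction in which the jaws open and shut (so a half turn about z gives the same grasp; the last joint's range is limited). The gripper opens to 94 mm and grips with 3 to 60 N. Pads are 16 mm wide; open, the fingers measure 119 mm over their backs; the gripper's body (75 mm by 177 mm) begins 78 mm behind the grasp point.
Start: joints at [-1.413, 0.087, 1.371, -0, 1.684, -0.103], TCP at [0.142, -0.531, 0.183] pointing down, gripper open.
Joint ranges: [-3.1, 3.1], [-0.76, 2.03], [0.27, 2.55], [-1.08, 4.22], [0.17, 2.65], [-2.57, 2.57]. Speed limits (rad/s): [2.79, 2.79, 3.14, 3.14, 3.14, 3.14].

## Interface

Orientations are given as [roll, pitch, yaw] about the fixed x, y, z axes, in that order (R = Rz(yaw) Ry(pitch) Rx(roll)).
In Python, from workcell import r gives the robot as it stands. Calls block until the motion is done:
- r.move_pose(position, orientation): joint-space move of the TCP to a pose.
- r.servo_line(position, orientation=None, v=0.15): straight line of the TCP; orientation=None keeps the orientation; v is the mean speed in m/s.
- r.set_joints(angles): joint-space move.
- r.ungrasp() and r.grab(): open the fingers fully, or close them until they stop; the grip force is fixed at half the most.
- r.pause(seconds).
- r.ik(position, orientation): joint angles nearest the present ones, or None.
- r.state(): the state.
- r.capture(name): name is "side" or "top"; returns (picture, depth): 384x512x3 uint8, red, green, blue; 384x512 float32, m along the optical axis (not along the pixel's ray), 0 where there is no reading.
- r.camera_info(name): a dict with "mtx" (3x3 intrinsics, pixels), "k1" (the pictures are not rectified: a ray, as slopes to the right and down, at radius r is drawn at 1 + k1 r^2 times it, then the intrinsics apply), "view" (4x4, takes a point from world to camera coordinates). Camera axes: x right, y up, looking along -z (the intrinsics and any distortion apply to the point x, -y, -z); pixel columns grow to the right and rows downward; lengths in m; the calibration is good to about 2 mm. A picture is of the moment at which its call begins. camera_info takes no time and is no camera call.
A pose or a line that the arm cannot do raises r.IKError and nothing moves.
- r.sign_off(): hands the job in, once; it reports no verdict.
The state is a dict: "t": time; "qpos": joint angles; "dq": joint speeds; "tau": joint torques, N m; "eef_pos": TCP position; "ee_rot": TCP orientation; "ft_force": force on the tool from outside, world axes, zero at the start; "moment": the same for the moment, N m; "width": opening from 0.0 (shut) to 1.0 (fully open).
Only numpy, scipy, OpenCV 4.12 (cv2) and the standard library are available. Lean on these libraries where they do the work, as an engineer would, in place of code of your own. Each camera call takes 0.05 s, during which the arm holds its last target. There are 200 camera calls.

## Task

The clamp on the white prep board is still set for a small pot, and the blue-lidded tub is to be held in it next. With your fingertips, press down the red thumb release on the sliding jaw and, keeping it down, push the jaw smoothly (no slamming) all the way back along its bar to the end stop, then let go so that the release springs up again. Only press and push: leave the tub, the bottle, the jar and the steel pot standing where they are.

Things in the scene. Friction and masses are not known exactly. Their poses are not given: they have to be found in the camera images.
- clamp: Prep board with built-in clamp, fixed to the bench: white board 350 x 200 mm, 22 mm thick, toothed steel bar let in flush along its centre line. Origin: centre of its underside, on the bench. x axis: along the bar from the fixed jaw towards the end stop (opening direction), z up. Fixed jaw: aluminium, 110 mm wide, top 70 mm above the bench, rubber face at x = -145 mm.
- jaw (a joint): Opening between the rubber jaw faces in m: 0 shut, 0.170 with the sliding jaw fully back at the end stop. The ratchet lets the jaw move towards the fixed jaw but blocks opening (after up to 8 mm of play) unless the red release is held down. Released, it slides with about 3 N and stays where it is left.
- release (a joint): Angle of the red thumb release in rad: 0 up (it may rest at up to 0.15 on a tooth), 0.30 fully pressed against its stop. The ratchet is free above about 0.16. Spring-loaded: it returns when let go; fully down takes 3 to 5 N on the pad (a little more at first if the ratchet bears on a tooth).
- thumb_pad (a point): Centre of the top of the red thumb pad, 30 (along bar) x 38 mm, 46 mm above the bench when up. A lever: its pin is 39 mm from this point towards the end stop; fully pressed, this point is 12 mm lower, the pad's end-stop edge 7 mm lower. It lies in a 50 mm long pocket, open at the sides, between the jaw plate (top 70 mm above bench, 30 mm from this point) and the black push grip.
- push_face (a point): Centre of the upright face of the black push grip on the sliding jaw, just behind the thumb pad; it looks towards the fixed jaw (clamp -x), is 54 mm wide, 50 to 78 mm above the bench (this point 64). It is 20 mm beyond the pad's centre along clamp x and 65 mm behind the jaw's rubber face. A fingertip holding the pad down pushes on it towards the end stop.
- end_stop (a point): Middle of the upper front edge of the aluminium end stop, 44 mm above the bench, at clamp x = 141 mm; the sliding jaw's rear comes up against it when fully open.
- tub: Bystander, loose: clear food tub with a blue lid, 150 x 105 mm, 84 mm tall, 0.4 to 0.8 kg, beside the board on its clamp +y side. Origin: centre of its underside.
- sauce_bottle: Bystander, loose: amber sauce bottle with orange label and black cap, 58 mm diameter, 155 mm tall, beside the board. Origin: centre of its underside.
- spice_jar: Bystander, loose: brown spice jar with green cap, 60 mm diameter, 105 mm tall, beside the board. Origin: centre of its underside.
- pot: Bystander, loose: small steel portion pot, open, 72 mm across the rim, 50 mm tall, beside the board. Origin: centre of its underside.

How it is judged:
On the way, in this order (a step that is already met when the one before it is completed fails the run):
1. the red release is pressed down and held (value of joint release above 0.12 rad and value of joint jaw below 0.155 m), for 0.1 s.
2. the jaw is pushed back to the end stop (value of joint jaw above 0.164 m), for 0.1 s.
At the end, for the whole second after the job is handed in: The sliding jaw rests at the end stop (opening more than 164 of 170 mm), the release has sprung up (below 0.16 rad), and the four bystanders stand within 20 mm of where they began (value of joint jaw above 0.164 m and value of joint release below 0.16 rad and velocity of joint jaw between -0.005 and 0.005 m/s and distance of each of tub, sauce_bottle, spice_jar, pot from where it was at the start of the episode below 0.02 m); the robot touches nothing.
It fails at once if the jaw is slammed along the bar (faster than 0.5 m/s) (velocity of joint jaw above 0.5 m/s or velocity of joint jaw below -0.5 m/s).
It fails at once if the tub, bottle, jar or pot is moved, lifted or carried (more than 20 mm) (distance of any of tub, sauce_bottle, spice_jar, pot from where it was at the start of the episode above 0.02 m).
It fails at once if the tub, bottle, jar or pot is tipped (more than 20 degrees) (angle between any of tub, sauce_bottle, spice_jar, pot's own z axis and vertical above 0.35 rad).
It also fails if it takes over 35 s, if anything falls off the work surface, if the arm or the gripper's body presses on something with over 40 N, if the wrist force passes 120 N, or if a joint passes its speed limit or range.

## Working session

There is one attempt and no reset: what is moved stays moved. The work goes in short steps, each a Python script; the robot and the scene stay as the last script left them, time stands still between calls to the robot, and variables do not carry over. Pictures are saved under pics/ and viewed, about 8 in all and at most 12, crops included, and the job is handed in when it is done.

```bash
mkdir -p pics; cat > h.py <<'E'
import numpy as np, cv2
from workcell import r
def snap(cam,tag):
    p,d=r.capture(cam); cv2.imwrite(f'pics/{tag}.png',cv2.cvtColor(p,cv2.COLOR_RGB2BGR)); np.save(f'pics/{tag}.npy',d); return p,d
def ray(cam,u,v):
    i=r.camera_info(cam); K=np.array(i['mtx'],float); k=i['k1']
    n=cv2.undistortPoints(np.array([[[u,v]]],float),K,np.array([k,0,0,0,0.]))[0,0]
    V=np.linalg.inv(np.array(i['view'])); 
    return V[:3,3], V[:3,:3]@np.array([n[0],-n[1],-1])
def at_z(cam,u,v,z):
    o,d=ray(cam,u,v); return o+d*(z-o[2])/d[2]
def at_d(cam,u,v,D):
    o,d=ray(cam,u,v); return o+d*D
E
python3 - <<'E'
from h import *
for c in('top','side'): snap(c,c+'0'); print(r.camera_info(c))
print(r.nose_length,r.state())
E
```

```text
{'mtx': array([[371.72526858,   0.        , 258.20306972],
       [  0.        , 371.72526858, 185.47332229],
       [  0.        ,   0.        ,   1.        ]]), 'k1': -0.013353424704131025, 'view': array([[-0.0230843 , -0.99971739, -0.00568014,  0.10060613],
       [ 0.99669228, -0.02345655,  0.07780934, -0.57665299],
       [-0.07792058, -0.00386518,  0.99695208, -0.93714917],
       [ 0.        ,  0.        ,  0.        ,  1.        ]])}
{'mtx': array([[480.69579608,   0.        , 254.90261816],
       [  0.        , 480.69579608, 192.11327402],
       [  0.        ,   0.        ,   1.        ]]), 'k1': -0.020292538705277384, 'view': array([[-0.76414739, -0.64477436,  0.01856835,  0.47277404],
       [ 0.46579901, -0.53166588,  0.70736318, -0.29258043],
       [-0.44621749,  0.54917885,  0.70660636, -0.82566683],
       [ 0.        ,  0.        ,  0.        ,  1.        ]])}
0.008 {'t': 0.1, 'qpos': array([-1.41309623e+00,  8.78891362e-02,  1.37204961e+00, -3.57340074e-05,
        1.68362312e+00, -1.03100568e-01]), 'dq': array([ 0.00330138, -0.0014138 , -0.00399394,  0.00034615, -0.00183969,
        0.00182346]), 'tau': array([ 1.75449222e-03, -3.41254306e+01, -3.03300977e+01,  7.18504982e-02,
        3.04224459e-02, -1.02576623e-04]), 'eef_pos': array([ 0.14171856, -0.53087993,  0.18174403]), 'ee_rot': array([-3.13963025e+00, -1.67340429e-04,  2.60796514e-01]), 'ft_force': array([ 0.57431991,  0.81052746, -0.6298386 ]), 'moment': array([-0.01797822, -0.01434622,  0.01219999]), 'width': 0.9989025077271224}
```

View pics/top0.png

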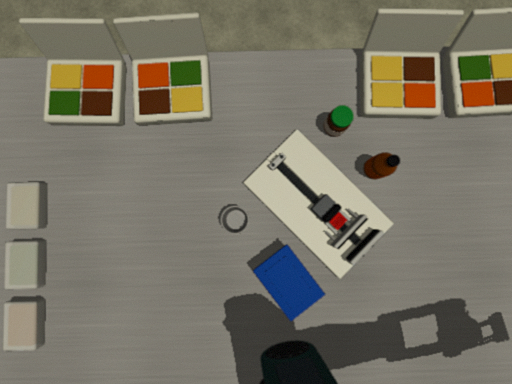

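View pics/side0.png

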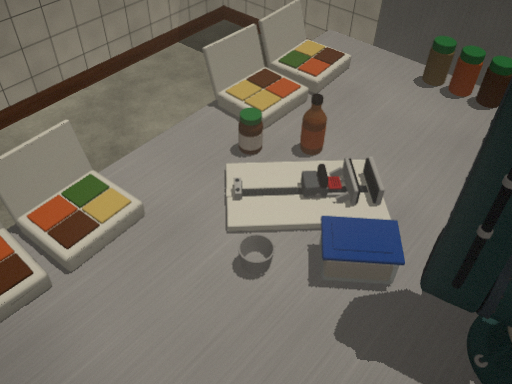

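The top view shows the board with the fixed jaw at about (362,246), the red pad at (337,220) and the end stop at (277,160). The jar is at (340,120), the bottle at (382,165), the pot at (234,218) and the tub at (288,282). I'll enlarge the clamp.

```bash
python3 - <<'E'
from h import *
p=cv2.imread('pics/top0.png'); cv2.imwrite('pics/c1.png',cv2.resize(p[125:285,240:400],None,fx=3.75,fy=3.75,interpolation=cv2.INTER_CUBIC))
hsv=cv2.cvtColor(p,cv2.COLOR_BGR2HSV); m=((hsv[...,0]<8)|(hsv[...,0]>172))&(hsv[...,1]>170)&(hsv[...,2]>120)
m[:, :300]=0;m[:190]=0;m[:,370:]=0
v,u=np.nonzero(m);print(len(u),u.mean(),v.mean(),at_z('top',u.mean(),v.mean(),.046))
d=np.load('pics/top0.npy'); print([at_d('top',a,b,d[int(b),int(a)]) for a,b in zip(u[::12],v[::12])])
# board (largest whitish region near centre)
m=cv2.inRange(hsv,(15,0,150),(45,90,255)); m[:,:235]=0;m[:120]=0;m[285:]=0;m[:,400:]=0
c=max(cv2.findContours(m,0,2)[0],key=cv2.contourArea); b=cv2.boxPoints(cv2.minAreaRect(cv2.convexHull(c)))
B=np.array([at_z('top',*q,.022) for q in b]);print(b,B,B.mean(0),[np.linalg.norm(B[i]-B[i-1]) for i in range(4)])
E
```

```text
154 337.7402597402597 220.74025974025975 [ 0.48393976 -0.10968811  0.046     ]
[array([ 0.50321156, -0.11120534,  0.0454729 ]), array([ 0.49804967, -0.11827767,  0.04659231]), array([ 0.49328878, -0.10833204,  0.04536638]), array([ 0.49072802, -0.11086742,  0.04473802]), array([ 0.48832942, -0.10782702,  0.04687913]), array([ 0.48598126, -0.10062019,  0.04494004]), array([ 0.48529479, -0.13041295,  0.04597702]), array([ 0.48306975, -0.11811649,  0.04457488]), array([ 0.48085658, -0.10765999,  0.04627228]), array([ 0.47858517, -0.10186488,  0.04980314]), array([ 0.47596774, -0.10271215,  0.04506899]), array([ 0.47340354, -0.10523001,  0.04450213]), array([ 0.4706996 , -0.11502359,  0.04503112])]
[[243.02226 182.31528]
 [296.91077 127.69857]
 [393.96954 223.46326]
 [340.08105 278.07996]] [[ 0.5880156   0.12621122  0.022     ]
 [ 0.72806037 -0.01757957  0.022     ]
 [ 0.47305435 -0.25854838  0.022     ]
 [ 0.33855038 -0.11497661  0.022     ]] [ 0.53192017 -0.06622333  0.022     ] [np.float64(0.34699346810630116), np.float64(0.20071953199867495), np.float64(0.3508475995445576), np.float64(0.19673375399413287)]
```

View pics/c1.png

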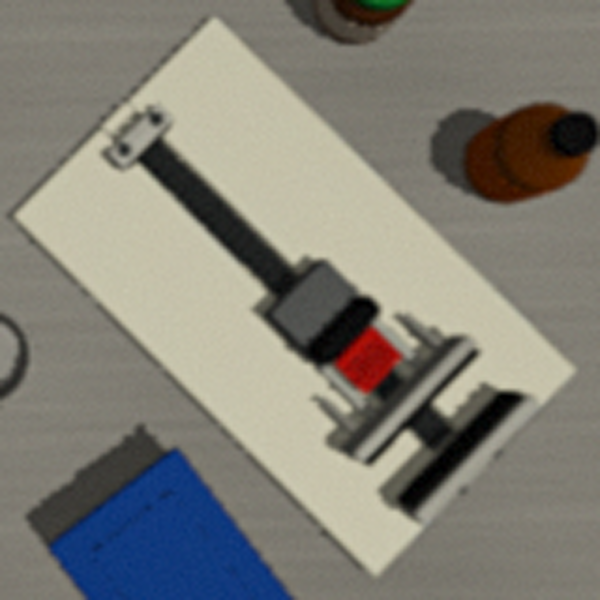

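Checks on the measurement: the board comes out at 349 x 199 mm and the pad at z of about 45 mm, both as given. The pad sits at about clamp x = -65 mm, so the opening is about 35 mm. Next I check the bottle's clearance, then close the fingers and move above the pocket.

```bash
cat >> h.py <<'E'
C=np.array([.5319,-.0662]); A=0.763
ex=np.array([np.cos(A),np.sin(A)]); ey=np.array([-np.sin(A),np.cos(A)])
def cl(p): d=np.asarray(p)[:2]-C; return np.array([d@ex,d@ey])
def tcp(x,y,ztip): return [*(C+x*ex+y*ey), ztip+r.nose_length]
O=[np.pi,0,A]
E
python3 - <<'E'
from h import *
print('cap',cl(at_z('top',393,160.5,.155)),'jar',cl(at_z('top',341,116,.105)),'tub',cl(at_z('top',288,282,.084)))
print('pad',cl([.4839,-.1097]),'stop',cl(at_z('top',278,163,.044)),'grip top',cl(at_z('top',240+347/3.75,125+330/3.75,.078)))
P=tcp(-.060,.0015,.13); q=r.ik(P,O);print(q, r.ik(tcp(.085,.0015,.038),O))
r.grab(); r.move_pose(P,O); s=r.state(); print(s['t'],s['eef_pos'],s['ee_rot'],s['width'],s['ft_force'])
p,d=snap('side','s1'); cv2.imwrite('pics/s1c.png',cv2.resize(p[120:260,210:410,::-1],None,fx=4,fy=4,interpolation=cv2.INTER_CUBIC))
E
```

```text
cap [-0.0417676  -0.16743136] jar [ 0.11258479 -0.17555232] tub [-0.07588348  0.19402437]
pad [-0.06475531  0.00173214] stop [0.14349616 0.0035536 ] grip top [-0.03777682  0.00151179]
[-3.28911581e-01 -1.33739614e-02  1.56325414e+00 -4.44089210e-16
  1.59171247e+00  4.78884746e-01] [-1.06459704e-01  2.44250706e-01  1.46546389e+00 -4.44089210e-16
  1.43187806e+00  7.01336622e-01]
3.5 [ 0.48747479 -0.10746264  0.13811457] [3.14111971e+00 2.04314398e-04 7.61665057e-01] 0.005251917074510019 [-0.5181082  -0.10751604  0.34555794]
```

View pics/s1c.png

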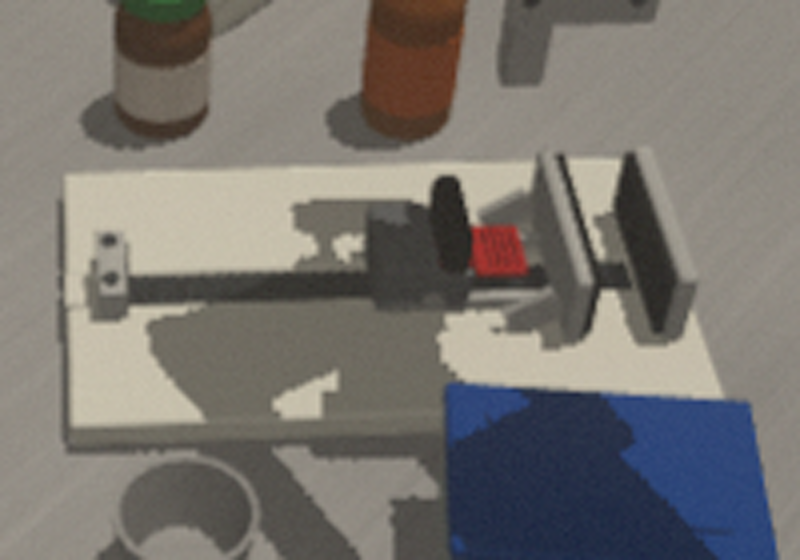

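The side crop shows the closed fingertips at about (525,80), roughly above the red pad at (500,250). The pocket is clear. The bottle is at clamp y = -167 mm, beyond the gripper's ±88 mm. I descend now.

```bash
python3 - <<'E'
from h import *
f0=r.state()['ft_force']
r.servo_line(tcp(-.060,.0015,.055),O,v=.08)
for z in [.050,.047,.045,.043,.041,.0395,.038,.037]:
    r.servo_line(tcp(-.060,.0015,z),O,v=.03); s=r.state(); f=s['ft_force']-f0
    print(z,round(s['t'],2),cl(s['eef_pos']).round(4),(s['eef_pos'][2]-.008).round(4),np.round([f[:2]@ex,f[:2]@ey,f[2]],1))
    if f[2]>12: break
p,d=snap('side','s2'); cv2.imwrite('pics/s2c.png',cv2.resize(p[120:260,210:410,::-1],None,fx=4,fy=4,interpolation=cv2.INTER_CUBIC))
E
```

```text
0.05 4.95 [-0.0601  0.0016] 0.0499 [-0.8  0.6  0.9]
0.047 5.2 [-0.0601  0.0017] 0.0467 [-0.4 -0.6  2.3]
0.045 5.45 [-0.0601  0.0016] 0.0448 [-1.2 -0.6 -0.2]
0.043 5.7 [-0.0601  0.0016] 0.0428 [-0.3  0.3  1.2]
0.041 5.95 [-0.0601  0.0016] 0.0408 [-1.3 -0.   1.1]
0.0395 6.2 [-0.06    0.0016] 0.0394 [-1.6 -0.   1.4]
0.038 6.45 [-0.0601  0.0016] 0.0378 [-1.5  0.6  1.3]
0.037 6.7 [-0.06    0.0016] 0.0369 [-0.4 -0.2  2. ]
```

View pics/s2c.png

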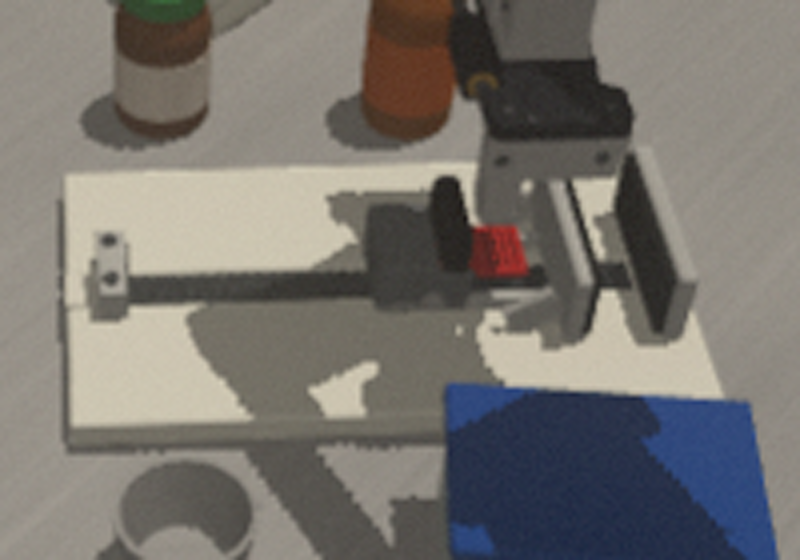

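The crop shows the finger at about (500,195), behind the pad on its -y side instead of on it. The force is also still near zero. I'll measure the finger with depth and from the top camera.

```bash
python3 - <<'E'
from h import *
d=np.load('pics/s2.npy')
for u,v in [(490,170),(490,200),(510,200),(500,215),(525,190),(540,150),(500,150),(600,150),(560,120),(500,240),(510,262),(450,220),(565,250)]:
    U,V=210+u/4,120+v/4; D=d[int(V),int(U)]; X=at_d('side',U,V,D); print((u,v),cl(X).round(3),X[2].round(3))
i=r.camera_info('side'); 
def proj(cam,X):
    i=r.camera_info(cam); q=np.array(i['view'])@[*X,1]; a,b=q[0]/-q[2],-q[1]/-q[2]; k=1+i['k1']*(a*a+b*b); M=i['mtx']; return M[0,0]*a*k+M[0,2],M[1,1]*b*k+M[1,2]
T=np.array(tcp(-.06,.0015,.037)); T[2]-=.008; U,V=proj('side',T); print('tip in crop',(U-210)*4,(V-120)*4)
p,_=snap('top','t2'); cv2.imwrite('pics/t2c.png',cv2.resize(p[125:285,240:400,::-1],None,fx=3.75,fy=3.75,interpolation=cv2.INTER_CUBIC))
s=r.state(); print(s['qpos'],s['width'],s['eef_pos'],s['ee_rot'])
E
```

```text
(490, 170) [-0.031  0.082] 0.174
(490, 200) [-0.054  0.014] 0.092
(510, 200) [-0.066  0.014] 0.091
(500, 215) [-0.062  0.013] 0.08
(525, 190) [-0.1   -0.069] 0.022
(540, 150) [-0.051  0.089] 0.193
(500, 150) [-0.032  0.09 ] 0.193
(600, 150) [-0.081  0.087] 0.19
(560, 120) [-0.059  0.087] 0.209
(500, 240) [-0.069 -0.001] 0.047
(510, 262) [-0.071  0.016] 0.047
(450, 220) [-0.035  0.014] 0.078
(565, 250) [-0.096  0.029] 0.068
tip in crop 482.7546044150299 257.48240612109885
[-3.28893022e-01  4.42162417e-02  1.69448814e+00 -1.58232535e-05
  1.40286201e+00  4.78902762e-01] 0.0068724350464929055 [ 0.48750361 -0.10657997  0.04501568] [3.14156216e+00 1.74454268e-06 7.63003188e-01]
```

View pics/t2c.png

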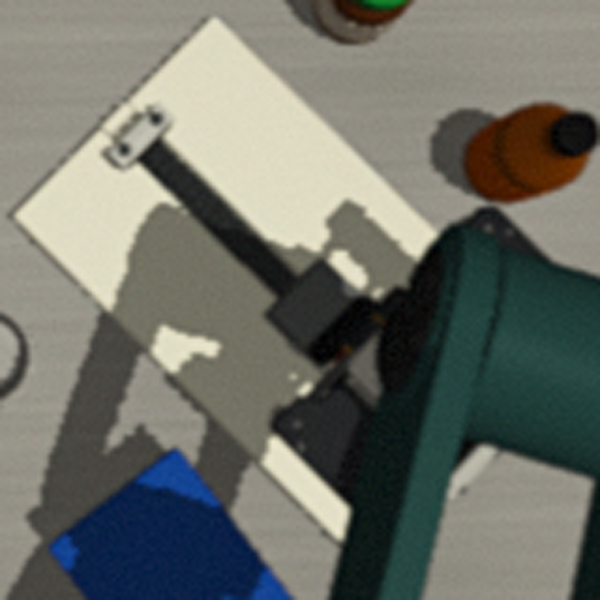

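The depth puts the finger sideways where intended (x = -60 mm, front face at y = +14 mm), but its tip is at z of about 75 mm, not the reported 37 mm. The gripper body is also about 40 mm higher than reported, and the zero force agrees. I'll recheck that with a fresh picture to rule out lag.

```bash
cat >> h.py <<'E'
def cloud(cam,d):
    i=r.camera_info(cam); K=np.array(i['mtx']); V=np.linalg.inv(np.array(i['view']))
    v,u=np.nonzero(d>0); n=cv2.undistortPoints(np.stack([u,v],1).astype(float)[:,None],K,np.array([i['k1'],0,0,0,0.]))[:,0]
    D=d[v,u]; X=np.stack([n[:,0],-n[:,1],-np.ones(len(n))],1)*D[:,None]@V[:3,:3].T+V[:3,3]
    return np.c_[(X[:,:2]-C)@ex,(X[:,:2]-C)@ey,X[:,2]]
def tipz(x,tag):
    p,d=snap('side',tag); c=cloud('side',d)
    m=(abs(c[:,0]-x)<.013)&(c[:,1]>.006)&(c[:,1]<.022)&(c[:,2]>.051)&(c[:,2]<.3); q=c[m]
    q=q[np.argsort(q[:,2])]; return q[:12].round(4), q.mean(0)
E
python3 - <<'E'
from h import *
f0=r.state()['ft_force']
print(tipz(-.06,'s3'))
r.servo_line(tcp(-.060,.0015,.027),O,v=.03); s=r.state(); print(s['eef_pos'],s['ft_force']-f0,s['t'])
print(tipz(-.06,'s4'))
E
```

```text
(array([[-0.0497,  0.0094,  0.0763],
       [-0.0646,  0.0112,  0.0774],
       [-0.0665,  0.0121,  0.0782],
       [-0.0621,  0.0122,  0.0785],
       [-0.0496,  0.0086,  0.0785],
       [-0.0577,  0.0124,  0.0788],
       [-0.0511,  0.0124,  0.079 ],
       [-0.0593,  0.0143,  0.0805],
       [-0.0527,  0.0141,  0.0806],
       [-0.0549,  0.0143,  0.0807],
       [-0.0494,  0.0078,  0.0808],
       [-0.0677,  0.0153,  0.0811]]), array([-0.05798444,  0.01325437,  0.09122593]))
[ 0.48726813 -0.10651015  0.03463569] [ 0.48803419 -0.76936641 -0.47418005] 7.3333
(array([[-0.05  ,  0.0062,  0.0614],
       [-0.0637,  0.0122,  0.0666],
       [-0.0612,  0.0132,  0.0676],
       [-0.0503,  0.0128,  0.0677],
       [-0.0524,  0.0131,  0.0678],
       [-0.0676,  0.014 ,  0.0681],
       [-0.0586,  0.0146,  0.069 ],
       [-0.0541,  0.0148,  0.0694],
       [-0.0676,  0.0128,  0.0699],
       [-0.05  ,  0.0123,  0.0702],
       [-0.0645,  0.0168,  0.0708],
       [-0.0628,  0.0139,  0.0711]]), array([-0.05833578,  0.01374738,  0.07999906]))
```

The offset is repeatable. The tip is 39 to 40 mm above the reported height and moves 1:1 with the command, and x and y agree. I continue down guarded by force, using true tip = reported + 39.5 mm.

```bash
sed -i 's/^def tcp.*/def tcp(x,y,ztip): return [*(C+x*ex+y*ey), ztip-.0395+r.nose_length]/' h.py; python3 - <<'E'
from h import *
f0=np.mean([(r.pause(.02),r.state()['ft_force'])[1] for _ in range(5)],0)
np.save('f0.npy',f0)
r.servo_line(tcp(-.060,.0015,.052),O,v=.05)
for z in [.049,.047,.045,.043,.041,.0395,.038,.037,.036]:
    r.servo_line(tcp(-.060,.0015,z),O,v=.03); s=r.state(); f=s['ft_force']-f0
    print(z,round(s['t'],2),cl(s['eef_pos']).round(4),(s['eef_pos'][2]-.008+.0395).round(4),np.round([f[:2]@ex,f[:2]@ey,f[2]],1))
    if f[2]>10: break
p,d=snap('side','s5'); cv2.imwrite('pics/s5c.png',cv2.resize(p[120:260,210:410,::-1],None,fx=4,fy=4,interpolation=cv2.INTER_CUBIC))
E
```

```text
0.049 8.16 [-0.0603  0.0012] 0.0492 [-1.6 -1.   3.8]
0.047 8.41 [-0.0602  0.0012] 0.0471 [-3.3 -0.3  3.8]
0.045 8.66 [-0.0594  0.001 ] 0.0464 [-1.6  0.8  9.3]
0.043 8.91 [-0.0586  0.0009] 0.046 [-2.1  3.7 15.1]
```

View pics/s5c.png

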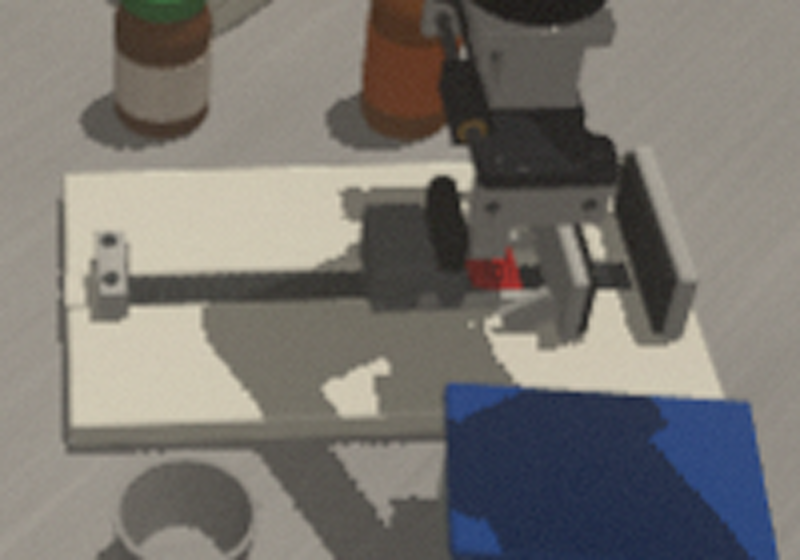

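The finger now stands on the red pad at about (490,255) with 15 N. It carried about 4 N until it stalled, which suggests the pad is already at its stop. I check how far the pad dropped from its depth before and after.

```bash
python3 - <<'E'
from h import *
for t in ('s1','s5'):
    p=cv2.imread(f'pics/{t}.png'); d=np.load(f'pics/{t}.npy'); h=cv2.cvtColor(p,cv2.COLOR_BGR2HSV)
    m=((h[...,0]<8)|(h[...,0]>172))&(h[...,1]>170)&(h[...,2]>60); m[:172]=0;m[196:]=0;m[:,:322]=0;m[:,345:]=0
    c=cloud('side',np.where(m,d,0)); print(t,len(c))
    for a in np.arange(-.084,-.04,.005):
        q=c[(c[:,0]>=a)&(c[:,0]<a+.005)]
        if len(q): print(a.round(3),len(q),np.median(q,0).round(4),q[:,2].min().round(4),q[:,2].max().round(4))
c=cloud('side',np.load('pics/s5.npy'))
for z in np.arange(.036,.08,.004):
    q=c[(abs(c[:,2]-z)<.002)&(abs(c[:,0]+.06)<.02)&(abs(c[:,1]-.013)<.006)]; print(z.round(3),len(q),q.min(0).round(4) if len(q) else '',q.max(0).round(4) if len(q) else '')
s=r.state();print(s['eef_pos'],s['ft_force']-np.load('f0.npy'),s['moment'],s['t'])
E
```

```text
s1 93
-0.079 17 [-0.0767 -0.0015  0.0453] 0.043 0.0473
-0.074 19 [-0.0719  0.0068  0.0459] 0.0438 0.0486
-0.069 16 [-0.0668  0.0043  0.0458] 0.0446 0.0486
-0.064 15 [-0.0618  0.0093  0.0463] 0.0456 0.0507
-0.059 21 [-0.0562  0.0059  0.0464] 0.0444 0.049
-0.054 5 [-0.0528  0.0089  0.0481] 0.0455 0.0489
s5 25
-0.079 9 [-0.076   0.0083  0.0311] 0.0293 0.0335
-0.074 13 [-0.0716  0.0104  0.0337] 0.0312 0.0364
-0.069 3 [-0.0666  0.0093  0.033 ] 0.0328 0.0355
0.036 26 [-0.0717  0.0074  0.0341] [-0.0489  0.0182  0.0378]
0.04 7 [-0.0587  0.0075  0.038 ] [-0.0474  0.0176  0.0407]
0.044 1 [-0.0541  0.008   0.0446] [-0.0541  0.008   0.0446]
0.048 5 [-0.0635  0.0125  0.0491] [-0.0481  0.0139  0.0499]
0.052 12 [-0.0657  0.0086  0.0501] [-0.0479  0.0146  0.0533]
0.056 16 [-0.0673  0.0073  0.0541] [-0.0482  0.0157  0.0579]
0.06 8 [-0.0667  0.0125  0.0588] [-0.0488  0.0155  0.0619]
0.064 14 [-0.066  0.011  0.062] [-0.0482  0.0148  0.0659]
0.068 12 [-0.0656  0.01    0.0662] [-0.048   0.0152  0.0697]
0.072 8 [-0.0669  0.0123  0.0701] [-0.05    0.015   0.0726]
0.076 2 [-0.041   0.009   0.0763] [-0.0401  0.0136  0.0777]
[ 0.48896314 -0.10605984  0.01454121] [-3.78567107  0.68726244 15.95374538] [ 0.27237682  0.70958273 -0.00624469] 8.9583
```

The pad centre dropped from 46 to 33 mm, so the release is fully pressed. I ease the downforce a little and push along the bar, finishing in small guarded steps.

```bash
python3 - <<'E'
from h import *
f0=np.load('f0.npy'); Z=.0435
def go(x,v):
    r.servo_line(tcp(x,.0015,Z),O,v=v); s=r.state(); f=s['ft_force']-f0; f=np.array([f[:2]@ex,f[:2]@ey,f[2]])
    print(x,round(s['t'],2),cl(s['eef_pos']).round(4),(s['eef_pos'][2]-.008+.0395).round(4),f.round(1),flush=True); return f
for x in [-.055,-.05,-.045]: f=go(x,.03)
for x in np.arange(-.03,.0731,.015).round(3):
    f=go(x,.05)
    if f[0]<-25 or f[2]<2 or f[2]>35: print('stop');break
else:
    for x in np.arange(.076,.093,.003):
        f=go(x,.03)
        if f[0]<-14: break
p,d=snap('side','s6'); cv2.imwrite('pics/s6c.png',cv2.resize(p[100:260,190:410,::-1],None,fx=3.6,fy=3.6,interpolation=cv2.INTER_CUBIC))
E
```

```text
-0.055 9.28 [-0.0533  0.0009] 0.0462 [-1.5  2.8 12.6]
-0.05 9.59 [-0.0482  0.0009] 0.0462 [-1.4  3.4 13.7]
-0.045 9.91 [-0.0432  0.0009] 0.0461 [-1.3  2.3 12.9]
-0.03 10.36 [-0.0278  0.0009] 0.0462 [-0.4  2.5 12.4]
-0.015 10.81 [-0.0127  0.0009] 0.0462 [ 0.6  2.4 12. ]
0.0 11.26 [0.0024 0.0009] 0.0462 [ 0.   2.3 11.3]
0.015 11.71 [0.0174 0.0009] 0.0462 [-0.7  1.9 12.2]
0.03 12.16 [0.0324 0.001 ] 0.0463 [ 0.3  2.1 11.9]
0.045 12.61 [0.0474 0.001 ] 0.0463 [-0.2  2.6 11.6]
0.06 13.06 [0.0624 0.001 ] 0.0463 [ 0.1  1.9 11.9]
0.076 13.74 [0.0747 0.0009] 0.0462 [-7.9  2.6 13.7]
0.079 13.99 [0.0777 0.0005] 0.0462 [-7.8  0.5 14.3]
0.082 14.24 [0.0802 0.0003] 0.0462 [-9.6  1.2 14.1]
0.085 14.49 [0.0799 0.0003] 0.0462 [-18.8   1.9  17.7]
```

View pics/s6c.png

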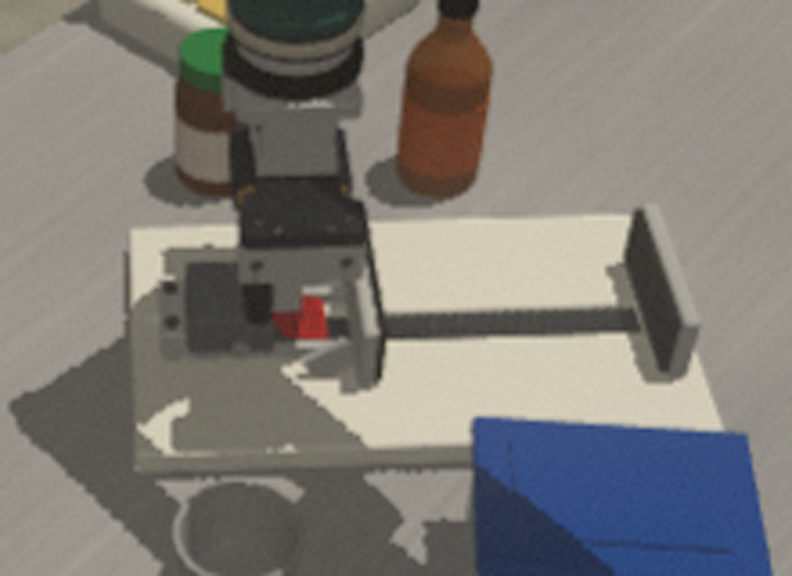

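The finger stalled at x = +80 mm with the push force rising to 19 N. The picture shows the jaw block at (187,310) against the end stop at (172,310). I lift straight up while still pushing lightly, so the pad friction can't drag the jaw back.

```bash
python3 - <<'E'
from h import *
f0=np.load('f0.npy')
for x,z,v in [(.0825,.0435,.03),(.0825,.050,.03),(.082,.060,.03),(.079,.066,.03),(.077,.10,.06),(.077,.20,.12)]:
    r.servo_line(tcp(x,.0015,z),O,v=v); s=r.state(); f=s['ft_force']-f0
    print(x,z,round(s['t'],2),cl(s['eef_pos']).round(4),np.round([f[:2]@ex,f[:2]@ey,f[2]],1))
r.servo_line(tcp(-.05,.0015,.22),O,v=.2)
p,d=snap('side','s7'); cv2.imwrite('pics/s7c.png',cv2.resize(p[100:260,190:410,::-1],None,fx=3.6,fy=3.6,interpolation=cv2.INTER_CUBIC))
h=cv2.cvtColor(p,cv2.COLOR_RGB2HSV); m=((h[...,0]<8)|(h[...,0]>172))&(h[...,1]>170)&(h[...,2]>60); m[:150]=0;m[210:]=0;m[:,:240]=0;m[:,:][:,320:]=0
q=cloud('side',np.where(m,d,0)); print(len(q),np.median(q,0),q.min(0),q.max(0))
E
```

```text
0.0825 0.0435 14.79 [0.0802 0.0003] [-10.6   1.   13.9]
0.0825 0.05 15.16 [0.0801 0.0014] [-7.8 -1.1  4.3]
0.082 0.06 15.64 [0.0801 0.0028] [-5.5  0.1 -1.4]
0.079 0.066 16.02 [0.0802 0.0012] [-0.6 -0.8 -0.4]
0.077 0.1 16.73 [0.0769 0.0016] [ 0.6  0.2 -0.4]
0.077 0.2 17.72 [0.0766 0.002 ] [ 0.7 -0.2 -0.2]
22 [ 0.07614258 -0.00855178  0.04573838] [ 0.06421332 -0.01557135  0.04255251] [ 0.08310607 -0.00068544  0.047927  ]
```

View pics/s7c.png

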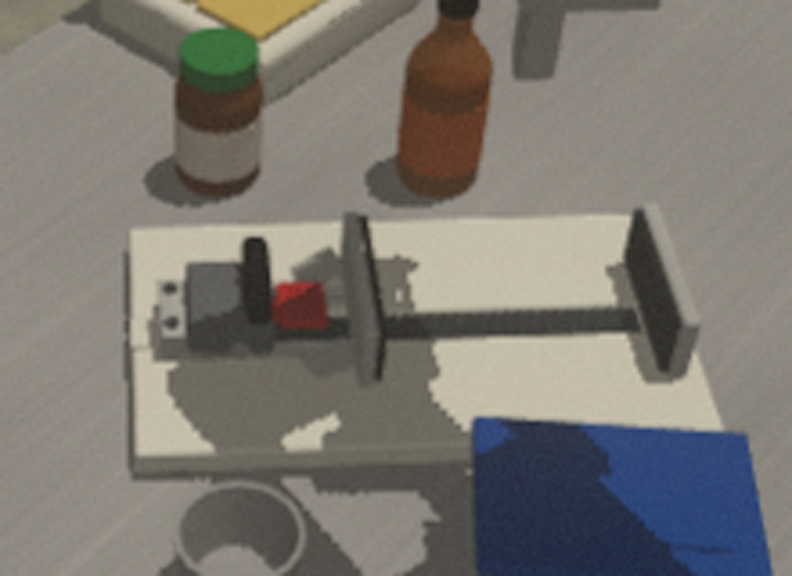

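The pad is back at z = 46 mm, the jaw block still meets the end stop (187,310), and the bystanders haven't visibly moved. I hand the job in.

```bash
python3 - <<'E'
from h import *
r.pause(.3); print(r.state()['t']); r.sign_off()
E
```

```text
18.8583
the job is handed in; nothing more can be done
```

The clamp is now fully open: I pressed the red release to its stop and pushed the jaw to the end stop at a commanded 0.03–0.05 m/s. I lifted off and handed in at about 19 s of the 35 s; the hand-in gave no verdict.

**Last checks**
- **Release pressed:** the pad centre dropped from 46 to 33 mm before the push.
- **Jaw at the stop:** the fingertip stalled at clamp x = +80 mm (82 expected) as the push force rose to 19 N. After release the jaw block still met the end stop in the picture.
- **Release sprung up:** the pad's height read 46 mm again.
- **Robot clear:** forces were near zero after lifting and the arm is well above the clamp.
- **Bystanders:** the tub, bottle, jar and pot look unmoved in the side picture; I judged this by eye and did not measure them.

**Disagreement:** the fingertips were higher than the arm reported, so I went by depth and contact force instead. Depth showed them about 39 mm too high, but contact with the pad fitted nearer 31 mm. I did not find the cause. Sideways positions agreed to 1–2 mm.

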